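Unload the parts cleaner and cover it

TASK

Lift the wire basket of cleaned parts out of the drained ultrasonic cleaner by its blue handle, keeping it level so that every part stays in it, and stand it flat inside the yellow drip tray. Then lift the cleaner's lid by its orange handle and put it on the cleaner, fully seated with its lip down inside the tank mouth. Set both down rather than dropping them, and do not push about or tip over the other things on the bench.

Things in the scene. Friction and masses are not known exactly. Their poses are not given: they have to be found in the camera images.
- cleaner: Ultrasonic cleaner fixed to the bench, a white box 150 (x) by 200 (y) by 120 high with a steel top face. A rectangular tank 100 (x) by 150 (y), 70 deep, is open at the top in its middle; walls 25 thick. Origin: centre of its underside, on the bench; the tank floor is 50 above it, the top face 120 above it. Sides along its x and y axes, z up.
- tank_mouth (a point): Centre of the tank's open mouth, level with the cleaner's top face, 120 above the bench.
- basket: Open wire basket, 84 (x) by 130 (y) by 45 high outside, walls and floor 4 thick, standing on the tank floor at the start, with a fixed arch handle. About 250 g, with three small parts in it. Origin: centre of its underside, z up.
- basket_handle: The basket's handle, rigid: a round blue bar 12 thick and 100 long along the basket's y axis, on thin wire legs at both ends. Origin: middle of the bar, straight above the basket's origin by 115, so 165 above the bench at the start; 64 clear below it down to the basket rim. Axes as the basket's.
- heatsink: Finned aluminium heat sink 26 by 22 by 19 high in the basket. Origin: centre of its underside.
- standoff: Stepped brass standoff, 18 across and 20 high, in the basket. Origin: centre of its underside.
- connector: Green connector block 24 by 20 by 14 high in the basket. Origin: centre of its underside.
- tray: Yellow drip tray, loose (about 700 g), 150 (x) by 200 (y) by 25 high outside, walls and floor 5 thick, open at the top. Origin: centre of its underside, z up. It stands on the bench to the left or to the right of the cleaner.
- lid: The lid, about 290 g: white plate 126 (x) by 176 (y), 5 thick, over a steel lip 88 (x) by 138 (y) outside, 8 high, that fits the tank mouth with 6 of play each side (lid y along cleaner y, either way round). It lies on its lip on the bench, on the side away from the tray. Origin: centre of the lip's lower edge; the plate spans 8 to 13 above it, so seated it is 8 below the cleaner's top face.
- lid_handle: The lid's handle: a round orange bar 12 thick and 90 long along the lid's y axis, on two posts 80 apart. Origin: middle of the bar, straight above the lid's origin by 50; 31 clear between the bar and the plate. Axes as the lid's.
- spool: Solder wire spool, black flanges, 60 across and 40 high, standing; a bystander. Origin: centre of its underside.
- jar: Amber jar with a blue cap, 56 across, 65 high; a bystander. Origin: centre of its underside.
- bottle: White bottle with a red cap, 44 across, 120 high; a bystander. Origin: centre of its underside.
- mug: Blue mug, 72 across, 85 high; a bystander. Origin: centre of its underside.
- screwdriver: Screwdriver lying at the bench's right side; a bystander.
- brush: Small brush lying at the bench's left side; a bystander.
There are look-alikes about, which are no part of the job. Leave any brown look-alike of the lid alone.

How it is judged (in metres and radians):
On the way, in this order (a step that is already met when the one before it is completed fails the run):
1. the basket is lifted clear of the cleaner by its handle (z of basket in the frame of cleaner above 0.122 m and contact force between the fingers and basket_handle above 0.5 N), for 0.1 s.
2. the basket stands flat in the tray with its three parts, let go (x of basket in the frame of tray between -0.06 and 0.06 m and y of basket in the frame of tray between -0.08 and 0.08 m and z of basket in the frame of tray between 0.001 and 0.009 m and angle between basket's own z axis and vertical below 0.06 rad and x of heatsink in the frame of basket between -0.042 and 0.042 m and y of heatsink in the frame of basket between -0.065 and 0.065 m and z of heatsink in the frame of basket between -0.002 and 0.045 m and x of standoff in the frame of basket between -0.042 and 0.042 m and y of standoff in the frame of basket between -0.065 and 0.065 m and z of standoff in the frame of basket between -0.002 and 0.045 m and x of connector in the frame of basket between -0.042 and 0.042 m and y of connector in the frame of basket between -0.065 and 0.065 m and z of connector in the frame of basket between -0.002 and 0.045 m and contact force between the fingers and basket below 0.1 N and linear speed of basket below 0.03 m/s), for 0.2 s.
3. the lid is lifted by its handle (height (world z) of lid above 0.03 m and contact force between the fingers and lid_handle above 0.5 N), for 0.1 s.
At the end, for the whole second after the job is handed in: The basket stands flat on the tray's floor (within 4 mm of resting height, tilt under 0.06 rad) with all three parts inside it; the lid sits on the cleaner with its lip in the tank mouth (centre within 10 mm, within 4 mm of its seated height, tilt under 0.035 rad); both are released and at rest (all of step 2 and x of lid in the frame of cleaner between -0.01 and 0.01 m and y of lid in the frame of cleaner between -0.01 and 0.01 m and z of lid in the frame of cleaner between 0.108 and 0.1155 m and angle between lid's own z axis and vertical below 0.035 rad and contact force between the fingers and lid below 0.1 N and linear speed of lid below 0.03 m/s); the robot touches nothing.
It fails at once if the basket is tipped by more than 0.4 rad (angle between basket's own z axis and vertical above 0.4 rad).
It fails at once if the basket is dropped (falls free faster than 0.5 m/s, about 13 mm) (contact force between the fingers and basket below 0.1 N and linear speed of basket above 0.5 m/s).
It fails at once if the lid is dropped (falls free faster than 0.5 m/s, about 13 mm) (contact force between the fingers and lid below 0.1 N and linear speed of lid above 0.5 m/s).
It fails at once if a bystander is moved more than 30 mm or tipped over (distance of any of spool, jar, bottle, mug, screwdriver, brush from where it was at the start of the episode above 0.03 m or angle between any of spool, jar, bottle, mug's own z axis and vertical above 0.5 rad).
It also fails if it takes over 72 s, if anything falls off the work surface, if the arm or the gripper's body presses on something with over 40 N, if the wrist force passes 120 N, or if a joint passes its speed limit or range.

ROBOT

A 6-joint arm with a two-finger parallel gripper is mounted at the origin on the work surface. World frame = base frame: x ahead of the robot, y to its left, z up, the work surface at z = 0. Lengths are in m, angles in degrees, forces in N, time in s.
With the tool pointing down it reaches from about 0.35 to 0.875 m from the base axis. Payload 4.2 kg.
Tool frame: the origin (TCP) lies midway between the tips of the shut fingers; the grasp point (between the pads) lies 19 mm behind it; z points along the fingers, y is the direction in which the jaws open and shut (so a half turn about z gives the same grasp; the last joint's range is limited). The gripper opens to 87 mm and grips with 3 to 60 N. Pads are 19 mm wide; open, the fingers measure 117 mm over their backs; the gripper's body (75 mm by 190 mm) begins 51 mm behind the grasp point.
Start: joints at [-62.132, 22.042, 0.453, 0, -68.411, -14.817], TCP at [0.141, -0.609, 0.223] pointing down, gripper open.
Joint ranges: [-179.83, 179.83], [-69.29, 118.12], [-61.27, 80.66], [-181.25, 117.63], [-171.15, -9.14], [-177.46, 177.46]. Speed limits (degrees/s): [159.86, 159.86, 180, 180, 180, 180].

INTERFACE

Orientations are given as a 3x3 rotation matrix whose columns are the frame's x, y, z axes.
In Python, from station import r gives the robot as it stands.
- The arm moves only by the tool carry_out, never from a script. Its argument "steps" is a list of rows, each a list of 2 entries, a list of its own where there are three numbers: the shift along the tool's x, y, z in cm, then the turn about the tool's z in degrees. In form: [[[x, y, z], twist], ...]. A call has 1 to 20 rows; each row is the pose to reach, as a shift and turn from the pose measured when the call began, along the tool's axes at that moment; what a row does not reach only later rows make up. A row lasts 1/10 s, in which the tool goes at most 50 mm and 8.59 degrees, less where a joint would pass 70% of its speed; a pose out of reach is approached as far as the arm can. A call with a gripper value outside its range is refused whole. "gripper" is the gripper's target within -1 to 1 (fully open at 1, half-way at 0, shut at -1), set as the call begins (left out, the last holds). The fingers move at their own pace and stop on an object; the grip force is fixed at half the most. Time passes only in rows, so rows that repeat a pose let the fingers close. It gives the time, the measured TCP pose, the force and the opening at its end, in the units of the state.
- r.sense(): the state, without advancing time (a new reading comes with each control period).
- r.capture(name): name is "side" or "top"; returns the picture (420x560x3 uint8, red, green, blue); there is no depth.
- r.calibration(name): a dict with "camera_matrix" (3x3 intrinsics, pixels), "world_from_camera" (4x4, takes a point from camera to world coordinates). Camera axes: x right, y up, looking along -z (the intrinsics and any distortion apply to the point x, -y, -z); pixel columns grow to the right and rows downward; lengths in m; the calibration is good to about 2 mm. A picture is of the moment at which its call begins. calibration takes no time and is no camera call.
- r.finish_job(): hands the job in, once; it reports no verdict.
Trained networks look in the newest picture that a camera, given by its name, has taken for a name from the list of things; names that differ only in an ending like _2 or _b are one class to them, and where a whole thing is asked for, a point or a joint stands for the part that bears it (a point fixed in the world has none). Each returns a list of dicts, best first, with "confidence" (0 to 1); they miss things now and then, are a little off and sometimes report something else, mostly with a low value. They report only what shows in the picture. A call takes as long as a camera call. They do not tell look-alikes from the thing itself.
- r.cut_out(camera, target): "pixels" (420x560 bool, what is visible of it).
- r.place_of(camera, target): "centre" ([x, y, z] in m, in world coordinates, good to about 4 mm: a listed point, or the origin of a listed thing).
The state is a dict: "time_s": time; "joints": joint angles; "joint_velocities": joint speeds; "effort": joint torques, N m; "tcp_pos": TCP position; "ee_rot": TCP orientation; "wrist_force": force on the tool from outside, world axes, zero at the start; "moment": the same for the moment, N m; "gripper_width": opening from 0.0 (shut) to 1.0 (fully open).
Only numpy, scipy, OpenCV 4.12 (cv2) and the standard library are available. Lean on these libraries where they do the work, as an engineer would, in place of code of your own. Each camera call takes 0.05 s, during which the arm holds its last target. There are 200 camera calls.

## Working session

There is one attempt and no reset: what is moved stays moved. The work goes in short steps, Python scripts to look and compute and a tool call to move; the robot and the scene stay as the last step left them, time stands still between calls to the robot, and variables do not carry over. Pictures are saved under pics/ and viewed, about 8 in all and at most 12, crops included, and the job is handed in when it is done.

Besides the shell and the picture viewer there is one more tool, called after "Emit:" as name(argument=value, ...), one argument or row to a line, values as JSON. carry_out: Moves the arm, as the interface text tells. Its arguments: {"type":"object","properties":{"steps":{"type":"array","items":{"type":"array"}},"gripper":{"type":"number"}},"required":["steps"]}

```bash
mkdir -p pics
python3 - <<'E'
from station import r
import cv2, numpy as np
s=r.sense(); print({k:np.round(s[k],3).tolist() for k in('time_s','tcp_pos','ee_rot','wrist_force','gripper_width')})
for c in('top','side'):
    im=r.capture(c); cv2.imwrite(f'pics/{c}0.png',im[...,::-1])
    for t in('cleaner','tank_mouth','basket','basket_handle','tray','lid','lid_handle','spool','jar','bottle','mug'):
        print(c,t,[(round(d['confidence'],2),np.round(d['centre'],3).tolist()) for d in r.place_of(c,t)[:3]])
E
```

```text
{'time_s': 0.0, 'tcp_pos': [0.141, -0.608, 0.221], 'ee_rot': [[-0.974, -0.226, -0.001], [-0.226, 0.974, 0.002], [0.0, 0.002, -1.0]], 'wrist_force': [-0.006, 0.396, -0.722], 'gripper_width': 1.001}
top cleaner [(0.69, [0.636, 0.047, 0.0]), (0.62, [0.389, 0.084, -0.004]), (0.6, [0.444, -0.547, 0.0])]
top tank_mouth [(0.77, [0.634, 0.043, 0.121])]
top basket [(0.69, [0.635, 0.052, 0.049]), (0.19, [0.637, 0.057, 0.166])]
top basket_handle [(0.65, [0.638, 0.045, -0.001]), (0.47, [0.637, 0.056, 0.166])]
top tray [(0.79, [0.445, -0.342, 0.003])]
top lid [(0.96, [0.222, 0.267, -0.0]), (0.91, [0.468, 0.334, 0.001]), (0.19, [0.467, 0.334, 0.049])]
top lid_handle [(0.69, [0.221, 0.272, 0.051]), (0.68, [0.468, 0.336, 0.05])]
top spool [(0.84, [0.39, 0.085, -0.001]), (0.47, [0.468, 0.333, 0.049])]
top jar [(0.54, [0.39, -0.101, -0.0])]
top bottle [(0.64, [0.64, 0.048, 0.053]), (0.59, [0.707, 0.267, 0.0]), (0.44, [0.656, 0.02, 0.051])]
top mug [(0.59, [0.682, -0.269, -0.0])]
side cleaner [(0.86, [0.632, 0.05, 0.001]), (0.19, [0.63, 0.053, 0.121])]
side tank_mouth [(0.79, [0.633, 0.055, 0.122]), (0.22, [0.467, 0.334, -0.004])]
side basket [(0.95, [0.636, 0.055, 0.056])]
side basket_handle [(0.56, [0.632, 0.053, 0.165])]
side tray [(0.95, [0.446, -0.339, 0.002])]
side lid [(0.71, [0.47, 0.335, -0.004]), (0.64, [0.226, 0.267, -0.0]), (0.49, [0.702, 0.268, 0.004])]
side lid_handle [(0.7, [0.685, -0.272, -0.0]), (0.63, [0.469, 0.329, 0.051]), (0.48, [0.223, 0.266, 0.051])]
side spool [(0.67, [0.389, 0.088, 0.002]), (0.38, [0.632, 0.049, -0.002])]
side jar [(0.82, [0.389, -0.099, 0.001])]
side bottle [(0.74, [0.704, 0.271, 0.002])]
side mug [(0.98, [0.685, -0.27, 0.002])]
```

View pics/top0.png

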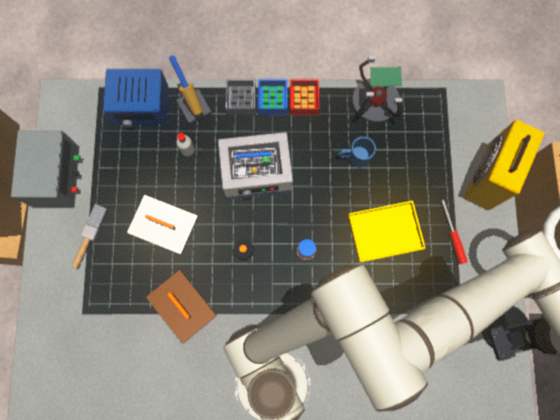

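View pics/side0.png

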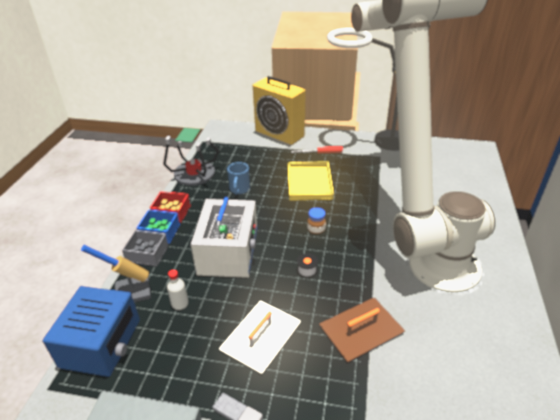

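The top view shows the cleaner at about (255,163) and the white lid at (162,223). The brown look-alike is at (181,305) and the tray at (387,231). The networks' positions agree with this. Next I fit the yaws by matching projected outlines to the masks.

```bash
cat > h.py <<'E'
from station import r
import cv2, numpy as np
from scipy.optimize import minimize
def proj(c,P):
    k=r.calibration(c); T=np.linalg.inv(np.array(k['world_from_camera'])); p=np.atleast_2d(P)@T[:3,:3].T+T[:3,3]
    p=p*[1,-1,-1]; q=p@np.array(k['camera_matrix']).T; return q[:,:2]/q[:,2:]
def ray_plane(c,uv,z):
    k=r.calibration(c); W=np.array(k['world_from_camera']); uv=np.atleast_2d(uv).astype(float)
    d=np.c_[uv,np.ones(len(uv))]@np.linalg.inv(np.array(k['camera_matrix'])).T*[1,-1,-1]@W[:3,:3].T
    o=W[:3,3]; return o+d*((z-o[2])/d[:,2:])
def mask(c,t,xyz):
    uv=proj(c,xyz)[0]; best=None
    for m in r.cut_out(c,t):
        p=np.argwhere(m['pixels'])[:,::-1]
        if len(p) and np.linalg.norm(p.mean(0)-uv)<25 and (best is None or m['confidence']>best[0]): best=(m['confidence'],m['pixels'])
    return best
def box(x,y,a,parts):
    c,s=np.cos(a),np.sin(a); o=[]
    for lx,ly,z0,z1 in parts:
        for i in(-.5,.5):
            for j in(-.5,.5):
                for z in(z0,z1): o.append([x+c*i*lx-s*j*ly,y+s*i*lx+c*j*ly,z])
    return np.array(o)
def iou(v,masks,parts):
    B=box(*v,parts); o=0
    for c,m in masks.items():
        h=cv2.convexHull(proj(c,B).astype(np.float32))
        im=np.zeros(m.shape,np.uint8); cv2.fillConvexPoly(im,np.round(h*256).astype(np.int32),1,shift=8)
        im=im>0; o-=(im&m).sum()/(im|m).sum()
    return o/len(masks)
def fit(t,xyz,parts,cams=('top','side')):
    ms={}
    for c in cams:
        b=mask(c,t,xyz)
        if b: ms[c]=b[1]
    g=[(iou((xyz[0],xyz[1],a),ms,parts),a) for a in np.radians(np.arange(-88,92,4))]
    a=min(g)[1]
    q=minimize(iou,[xyz[0],xyz[1],a],args=(ms,parts),method='Nelder-Mead',options=dict(initial_simplex=np.array([xyz[0],xyz[1],a])+np.array([[0,0,0],[.01,0,0],[0,.01,0],[0,0,.08]])))
    return q.x[:2].round(4),np.degrees(q.x[2]).round(2),round(-q.fun,3),list(ms)
def bar(c,xyz,t):
    b=mask(c,t,xyz)
    if not b: return None
    p=np.argwhere(b[1])[:,::-1]; w=ray_plane(c,p,xyz[2]); m=w.mean(0)
    e=np.linalg.svd((w-m)[:,:2],full_matrices=False)[2][0]; 
    if e[1]<0:e=-e
    return b[0].round(2),m.round(4),'y-axis yaw',np.degrees(np.arctan2(-e[0],e[1])).round(2),'len',np.ptp((w-m)[:,:2]@e).round(3)
E
python3 - <<'E'
from h import *
for c in('top','side'): r.capture(c)
for cams in(('top','side'),('top',),('side',)):
    print(cams)
    print('cleaner',fit('cleaner',[.634,.05,0.06],[(.15,.2,0,.12)],cams) )
    print('tray',fit('tray',[.445,-.34,0.01],[(.15,.2,0,.025)],cams))
    print('lid',fit('lid',[.468,.334,0.01],[(.126,.176,.008,.013)],cams))
for c in('top','side'):
    print(c,bar(c,[.635,.053,.165],'basket_handle'),bar(c,[.468,.334,.05],'lid_handle'))
E
```

```text
('top', 'side')
cleaner (array([0.6354, 0.0488]), np.float64(6.67), np.float64(0.76), ['top', 'side'])
tray (array([ 0.4451, -0.3446]), np.float64(11.17), np.float64(0.951), ['top', 'side'])
lid (array([0.4697, 0.3328]), np.float64(-21.89), np.float64(0.955), ['top', 'side'])
('top',)
cleaner (array([0.638 , 0.0504]), np.float64(7.33), np.float64(0.717), ['top'])
tray (array([ 0.446 , -0.3432]), np.float64(12.18), np.float64(0.964), ['top'])
lid (array([0.4717, 0.3351]), np.float64(-22.45), np.float64(0.963), ['top'])
('side',)
cleaner (array([0.634 , 0.0477]), np.float64(7.37), np.float64(0.814), ['side'])
tray (array([ 0.4449, -0.3473]), np.float64(11.76), np.float64(0.946), ['side'])
lid (array([0.4683, 0.3321]), np.float64(-22.45), np.float64(0.974), ['side'])Traceback (most recent call last):
  File "<stdin>", line 9, in <module>
  File "h.py", line 46, in bar
    return b[0].round(2),m.round(4),'y-axis yaw',np.degrees(np.arctan2(-e[0],e[1])).round(2),'len',np.ptp((w-m)[:,:2]@e).round(3)
           ^^^^^^^^^^
AttributeError: 'float' object has no attribute 'round'
```

```bash
sed -i 's/b\[0\].round(2)/round(b[0],2)/' h.py
python3 - <<'E'
from h import *
import h
for c in('top','side'): r.capture(c)
for c in('top','side'):
    for t,p in(('basket_handle',[.635,.053,.165]),('lid_handle',[.468,.334,.05])):print(c,t,bar(c,p,t))
om=h.mask
def hm(c,t,x):
    b=om(c,t,x)
    m=b[1].astype(np.uint8); pts=cv2.findNonZero(cv2.morphologyEx(m,cv2.MORPH_OPEN,np.ones((3,3))))
    f=np.zeros_like(m); cv2.fillConvexPoly(f,cv2.convexHull(pts),1); return b[0],f>0
h.mask=hm
for cams in(('top','side'),('top',),('side',)): print('cleaner hull',h.fit('cleaner',[.634,.05,0.06],[(.15,.2,0,.12)],cams))
R=np.array(r.sense()['ee_rot']);p=np.array(r.sense()['tcp_pos']);print(R.round(4),p.round(4),r.sense()['joints'])
print('to above basket', (R.T@(np.array([.635,.053,.26])-p)*100).round(2))
E
```

```text
top basket_handle (0.49, array([0.638 , 0.0561, 0.165 ]), 'y-axis yaw', np.float64(3.89), 'len', np.float64(0.087))
top lid_handle None
side basket_handle (0.5, array([0.6331, 0.0526, 0.165 ]), 'y-axis yaw', np.float64(4.6), 'len', np.float64(0.144))
side lid_handle (0.51, array([0.4662, 0.3389, 0.05  ]), 'y-axis yaw', np.float64(-18.46), 'len', np.float64(0.114))
cleaner hull (array([0.6361, 0.0501]), np.float64(6.41), np.float64(0.973), ['top', 'side'])
cleaner hull (array([0.6372, 0.0503]), np.float64(6.46), np.float64(0.994), ['top'])
cleaner hull (array([0.6327, 0.0494]), np.float64(6.79), np.float64(0.982), ['side'])
[[-0.9742 -0.2258  0.    ]
 [-0.2258  0.9742 -0.    ]
 [-0.     -0.     -1.    ]] [ 0.1412 -0.6088  0.2226] [-6.21322472e+01  2.20416950e+01  4.54867198e-01 -2.06656067e-03
 -6.84112901e+01 -1.48165932e+01]
to above basket [-63.05  53.32  -3.74]
```

Emit:
carry_out(
  steps=[
    [[-4,3.3,-3.7],-8],
    [[-8,6.7,-3.7],-16],
    [[-12,10,-3.7],-24],
    [[-16,13.3,-3.7],-32],
    [[-20,16.7,-3.7],-40],
    [[-24,20,-3.7],-48],
    [[-28,23.3,-3.7],-56],
    [[-32,26.7,-3.7],-64],
    [[-36,30,-3.7],-72],
    [[-40,33.5,-3.7],-80],
    [[-44,37,-3.7],-82],
    [[-48,40.5,-3.7],-82],
    [[-52,44,-3.7],-82],
    [[-56,47.5,-3.7],-82],
    [[-60,51,-3.7],-82],
    [[-63,53.3,-3.7],-82],
    [[-63,53.3,-3.7],-82],
    [[-63,53.3,-3.7],-82],
    [[-63,53.3,-3.7],-82],
  ],
  gripper=1,
)

```text
time_s: 4.35
tcp_pos: [0.6344, 0.0532, 0.2588]
ee_rot: [[0.089, -0.996, -0.001], [-0.996, -0.089, -0.0], [0.0, 0.002, -1.0]]
wrist_force: [-0.3, 0.5, 0.5]
gripper_width: 0.998
```

Emit:
carry_out(
  steps=[
    [[0,0,4],0],
    [[0,0,7.5],0],
    [[0,0,9.5],0],
    [[0,0,11.2],0],
    [[0,0,11.2],0],
    [[0,0,11.2],0],
  ],
)

```text
time_s: 4.95
tcp_pos: [0.6342, 0.0521, 0.1478]
ee_rot: [[0.088, -0.996, -0.001], [-0.996, -0.088, -0.001], [0.001, 0.001, -1.0]]
wrist_force: [-0.6, -0.2, 0.9]
gripper_width: 1.0
```

Emit:
carry_out(
  steps=[
    [[0,0,0],0],
    [[0,0,0],0],
    [[0,0,0],0],
    [[0,0,0],0],
    [[0,0,0],0],
    [[0,0,0],0],
    [[0,0,0],0],
    [[0,0,0],0],
    [[0,0,0],0],
    [[0,0,0],0],
  ],
  gripper=-1,
)

```text
time_s: 5.95
tcp_pos: [0.6343, 0.0521, 0.1477]
ee_rot: [[0.088, -0.996, -0.001], [-0.996, -0.088, -0.001], [0.001, 0.001, -1.0]]
wrist_force: [1.2, -0.0, 0.5]
gripper_width: 0.171
```

Emit:
carry_out(
  steps=[
    [[0,0,-0.5],0],
    [[0,0,-1],0],
    [[0,0,-2],0],
    [[0,0,-3],0],
    [[0,0,-4],0],
    [[0,0,-5],0],
    [[0,0,-6],0],
    [[0,0,-7],0],
    [[0,0,-8],0],
    [[0,0,-9],0],
    [[0,0,-10],0],
    [[0,0,-10.5],0],
    [[0,0,-10.5],0],
    [[0,0,-10.5],0],
  ],
)

```text
time_s: 7.35
tcp_pos: [0.6341, 0.0523, 0.2523]
ee_rot: [[0.088, -0.996, -0.001], [-0.996, -0.088, -0.001], [0.001, 0.001, -1.0]]
wrist_force: [0.5, 0.4, -3.4]
gripper_width: 0.126
```

Run:
```python
from h import *
s=r.sense();R=np.array(s['ee_rot']);p=np.array(s['tcp_pos']);print(s['time_s'],p.round(4),s['wrist_force'],s['gripper_width'])
ims=[cv2.resize(r.capture(c)[y:y+170,x:x+220],None,fx=1.8,fy=1.8) for c,y,x in(('top',70,150),('side',100,120))]
cv2.imwrite('pics/lift.png',np.hstack(ims)[...,::-1])
for c in('top','side'): print([(d['confidence'],np.round(d['centre'],3)) for d in r.place_of(c,'basket')[:2]])
print('to tray',(R.T@(np.array([.445,-.344,p[2]])-p)*100).round(2))
```

```text
7.35 [0.6341 0.0523 0.2523] [ 0.46428888  0.40328447 -3.38614112] 0.1260752808985611
[(0.63, array([0.468, 0.333, 0.049])), (0.61, array([0.638, 0.05 , 0.152]))]
[(0.94, array([0.634, 0.055, 0.159])), (0.7, array([ 0.39 , -0.099,  0.002]))]
to tray [37.8  22.33  0.05]
```

View pics/lift.png

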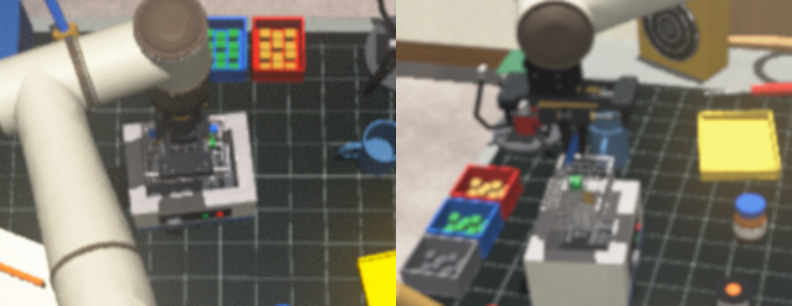

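The side view shows the basket hanging level above the cleaner from its handle. Carrying it to the tray now.

Emit:
carry_out(
  steps=[
    [[1,0.6,0],0],
    [[3,1.8,0],-0.5],
    [[5.2,3.1,0],-1],
    [[7.6,4.5,0],-1.5],
    [[10,5.9,0],-2],
    [[12.5,7.4,0],-2.5],
    [[15,8.9,0],-3],
    [[17.5,10.3,0],-3.5],
    [[20,11.8,0],-4],
    [[22.5,13.3,0],-4.5],
    [[25,14.8,0],-5],
    [[27.5,16.2,0],-5.5],
    [[30,17.7,0],-6],
    [[32.3,19.1,0],-6],
    [[34.5,20.4,0],-6],
    [[36.3,21.4,0],-6],
    [[37.4,22.1,0],-6],
    [[37.8,22.3,0],-6],
    [[37.8,22.3,0],-6],
    [[37.8,22.3,0],-6],
  ],
)

```text
time_s: 9.55
tcp_pos: [0.4455, -0.3435, 0.2528]
ee_rot: [[0.192, -0.981, -0.002], [-0.981, -0.192, -0.001], [0.0, 0.002, -1.0]]
wrist_force: [0.0, -0.1, -4.4]
gripper_width: 0.128
```

Run:
```python
from h import *
s=r.sense();p=np.array(s['tcp_pos']);print(p.round(4),s['wrist_force'])
for c in('top','side'):
    im=r.capture(c); print(c,[(d['confidence'],np.round(d['centre'],3)) for t in('basket','tray') for d in r.place_of(c,t)[:2]])
cv2.imwrite('pics/tray1.png',cv2.resize(im[90:250,200:400],None,fx=3,fy=3)[...,::-1])
```

```text
[ 0.4455 -0.3435  0.2528] [ 0.01760971 -0.09864213 -4.36175389]
top [(0.89, array([ 0.449, -0.345,  0.154])), (0.57, array([ 0.443, -0.341,  0.   ]))]
side [(0.78, array([ 0.448, -0.342,  0.157])), (0.49, array([0.633, 0.053, 0.119])), (0.69, array([ 0.448, -0.343, -0.002]))]
```

View pics/tray1.png

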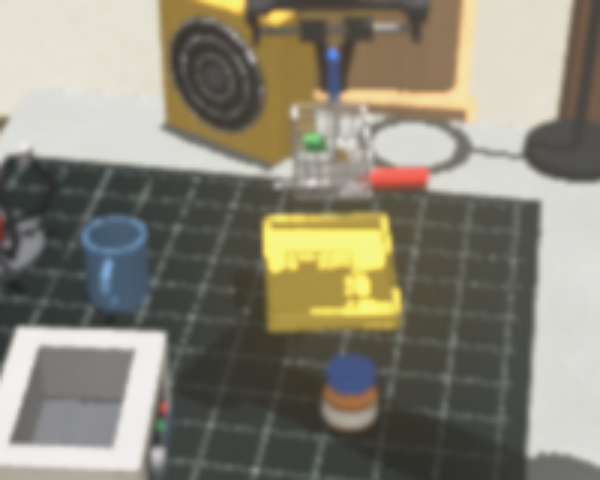

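The basket hangs level over the tray with its parts in it. Lowering it.

Emit:
carry_out(
  steps=[
    [[0,0,1],0],
    [[0,0,3],0],
    [[0,0,5],0],
    [[0,0,7],0],
    [[0,0,9],0],
    [[0,0,11],0],
    [[0,0,12.5],0],
    [[0,0,13.3],0],
    [[0,0,13.8],0],
    [[0,0,14.2],0],
    [[0,0,14.4],0],
    [[0,0,14.4],0],
  ],
)

```text
time_s: 11.05
tcp_pos: [0.4455, -0.3438, 0.1091]
ee_rot: [[0.193, -0.981, -0.001], [-0.981, -0.193, -0.001], [0.001, 0.001, -1.0]]
wrist_force: [0.8, -0.6, -2.8]
gripper_width: 0.123
```

Emit:
carry_out(
  steps=[
    [[0,0,0.15],0],
    [[0,0,0.3],0],
    [[0,0,0.45],0],
    [[0,0,0.6],0],
    [[0,0,0.6],0],
  ],
)

```text
time_s: 11.55
tcp_pos: [0.4462, -0.344, 0.1036]
ee_rot: [[0.193, -0.981, 0.0], [-0.981, -0.193, -0.002], [0.002, 0.0, -1.0]]
wrist_force: [0.2, 0.3, -1.3]
gripper_width: 0.125
```

Emit:
carry_out(
  steps=[
    [[0,0,0.1],0],
    [[0,0,0.2],0],
    [[0,0,0.2],0],
    [[0,0,0.2],0],
  ],
)

```text
time_s: 11.95
tcp_pos: [0.4477, -0.344, 0.1032]
ee_rot: [[0.194, -0.981, 0.003], [-0.981, -0.194, -0.003], [0.004, -0.003, -1.0]]
wrist_force: [1.8, 4.7, 4.6]
gripper_width: 0.126
```

Contact is made: the wrist force is now upward and the height has stopped falling. Releasing.

Emit:
carry_out(
  steps=[
    [[0,0,0],0],
    [[0,0,0],0],
    [[0,0,0],0],
    [[0,0,0],0],
    [[0,0,0],0],
    [[0,0,0],0],
    [[0,0,0],0],
    [[0,0,0],0],
  ],
  gripper=1,
)

```text
time_s: 12.75
tcp_pos: [0.4476, -0.344, 0.1031]
ee_rot: [[0.194, -0.981, 0.003], [-0.981, -0.194, -0.003], [0.004, -0.003, -1.0]]
wrist_force: [-0.4, -0.3, -0.4]
gripper_width: 0.768
```

Emit:
carry_out(
  steps=[
    [[0,0,-1],0],
    [[0,0,-3],0],
    [[0,0,-6],0],
    [[0,0,-9],0],
    [[0,0,-12],0],
    [[0,0,-15],0],
    [[0,0,-15],0],
    [[0,0,-15],0],
  ],
)

```text
time_s: 13.55
tcp_pos: [0.4473, -0.3435, 0.2543]
ee_rot: [[0.194, -0.981, 0.006], [-0.981, -0.194, -0.004], [0.005, -0.005, -1.0]]
wrist_force: [-0.2, -0.0, -0.9]
gripper_width: 0.998
```

Run:
```python
from h import *
s=r.sense();R=np.array(s['ee_rot']);p=np.array(s['tcp_pos']);print(p.round(4),s['wrist_force'],s['joints'])
for c in('top','side'):
    im=r.capture(c); print(c,[(t,d['confidence'],np.round(d['centre'],3)) for t in('basket','tray','heatsink','standoff','connector') for d in r.place_of(c,t)[:1]])
cv2.imwrite('pics/tray2.png',cv2.resize(im[110:250,200:400],None,fx=3,fy=3)[...,::-1])
print('to lid',(R.T@(np.array([.469,.334,.24])-p)*100).round(2),'lid bar',bar('side',[.468,.334,.05],'lid_handle'))
```

```text
[ 0.4473 -0.3435  0.2543] [-0.18365104 -0.03360373 -0.8714613 ] [-21.01862176  14.67225163  -5.65156504   0.08362943 -69.30209035
  32.16141347]
top [('basket', 0.76, array([ 0.449, -0.346,  0.004])), ('tray', 0.93, array([ 0.445, -0.343,  0.   ])), ('heatsink', 0.6, array([ 0.428, -0.306,  0.007])), ('standoff', 0.71, array([ 0.635,  0.047, -0.002])), ('connector', 0.53, array([0.633, 0.046, 0.123]))]
side [('basket', 0.87, array([ 0.448, -0.342,  0.01 ])), ('tray', 0.65, array([ 0.45, -0.34,  0.  ])), ('heatsink', 0.55, array([ 0.43 , -0.31 ,  0.006])), ('standoff', 0.57, array([ 0.43 , -0.342,  0.01 ])), ('connector', 0.44, array([ 0.466, -0.372,  0.012]))]
to lid [-66.05 -15.25   1.2 ] lid bar (0.59, array([0.4676, 0.3402, 0.05  ]), 'y-axis yaw', np.float64(-19.2), 'len', np.float64(0.111))
```

View pics/tray2.png

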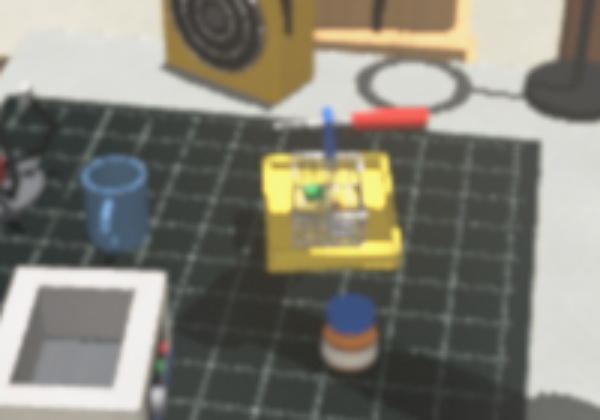

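The basket stands flat in the tray at about (330,195) in the crop, with its parts in it. Going over to the lid.

Emit:
carry_out(
  steps=[
    [[-3,-0.7,0],1],
    [[-7,-1.6,0],3],
    [[-11,-2.5,0],5],
    [[-15,-3.5,0],7],
    [[-19,-4.4,0],9],
    [[-23,-5.3,0],11],
    [[-27,-6.2,0],13],
    [[-31,-7.2,0],15],
    [[-35,-8.1,0.2],17],
    [[-39,-9,0.4],19],
    [[-43,-9.9,0.6],21],
    [[-47,-10.9,0.8],23],
    [[-51,-11.8,1],25],
    [[-55,-12.7,1.2],28],
    [[-59,-13.6,1.2],31],
    [[-63,-14.5,1.2],33],
    [[-66,-15.2,1.2],33],
    [[-66,-15.2,1.2],33],
    [[-66,-15.2,1.2],33],
    [[-66,-15.2,1.2],33],
  ],
)

```text
time_s: 16.2
tcp_pos: [0.4682, 0.3325, 0.239]
ee_rot: [[-0.372, -0.928, 0.003], [-0.928, 0.372, -0.003], [0.002, -0.004, -1.0]]
wrist_force: [-0.2, -0.4, -0.5]
gripper_width: 0.997
```

Emit:
carry_out(
  steps=[
    [[0,0,4],0],
    [[0,0,8],0],
    [[0,0,12],0],
    [[0,0,15],0],
    [[0,0,17],0],
    [[0,0,18.5],0],
    [[0,0,19.5],0],
    [[0,0,20.6],0],
    [[0,0,20.6],0],
    [[0,0,20.6],0],
  ],
)

```text
time_s: 17.2
tcp_pos: [0.4692, 0.3319, 0.0335]
ee_rot: [[-0.372, -0.928, 0.004], [-0.928, 0.372, -0.003], [0.001, -0.004, -1.0]]
wrist_force: [0.3, 0.2, 0.5]
gripper_width: 0.999
```

Emit:
carry_out(
  steps=[
    [[0,0,0],0],
    [[0,0,0],0],
    [[0,0,0],0],
    [[0,0,0],0],
    [[0,0,0],0],
    [[0,0,0],0],
    [[0,0,0],0],
    [[0,0,0],0],
    [[0,0,0],0],
    [[0,0,0],0],
    [[0,0,0],0],
    [[0,0,0],0],
  ],
  gripper=-1,
)

```text
time_s: 18.4
tcp_pos: [0.469, 0.3319, 0.0335]
ee_rot: [[-0.372, -0.928, 0.003], [-0.928, 0.372, -0.003], [0.002, -0.004, -1.0]]
wrist_force: [-0.4, 0.6, 0.6]
gripper_width: 0.124
```

Emit:
carry_out(
  steps=[
    [[0,0,-0.5],0],
    [[0,0,-1.5],0],
    [[0,0,-3],0],
    [[0,0,-5],0],
    [[0,0,-7],0],
    [[0,0,-9],0],
    [[0,0,-11],0],
    [[0,0,-13],0],
    [[0,0,-15],0],
    [[0,0,-17],0],
    [[0,0,-19],0],
    [[0,0,-20.5],0],
    [[0,0,-20.5],0],
    [[0,0,-20.5],0],
  ],
)

```text
time_s: 19.8
tcp_pos: [0.4678, 0.3321, 0.2382]
ee_rot: [[-0.373, -0.928, 0.002], [-0.928, 0.373, -0.003], [0.002, -0.003, -1.0]]
wrist_force: [0.5, -0.0, -4.3]
gripper_width: 0.126
```

Run:
```python
from h import *
s=r.sense();R=np.array(s['ee_rot']);p=np.array(s['tcp_pos']);print(s['time_s'],p.round(4),s['wrist_force'],s['gripper_width'])
im=r.capture('side');z=p[2]-.0335
cv2.imwrite('pics/lid1.png',cv2.resize(im[120:400,120:400],None,fx=2,fy=2)[...,::-1])
print([(d['confidence'],np.round(d['centre'],3)) for d in r.place_of('side','lid')[:2]])
r.capture('top')
for cam in(('side',),('top',)):
    try: print(cam,fit('lid',[p[0],p[1],z+.01],[(.126,.176,z+.008,z+.013)],cam))
    except Exception as e: print(e)
print('to cleaner',(R.T@(np.array([.636,.050,p[2]])-p)*100).round(2))
```

```text
19.8 [0.4678 0.3321 0.2382] [ 0.47578511 -0.03146932 -4.29409792] 0.12586511431069533
[(0.85, array([0.471, 0.334, 0.202])), (0.79, array([ 0.223,  0.265, -0.   ]))]
('side',) (array([0.4664, 0.3311]), np.float64(-23.63), np.float64(0.727), ['side'])
('top',) (array([0.4698, 0.3338]), np.float64(-20.99), np.float64(0.51), ['top'])
to cleaner [ 19.91 -26.12   0.12]
```

View pics/lid1.png

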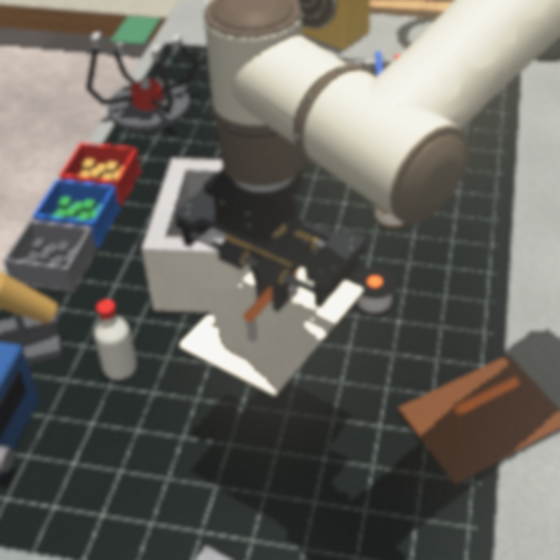

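The lid is held level by its orange handle at about (258,305) in the crop. Carrying it above the tank mouth.

Emit:
carry_out(
  steps=[
    [[0.6,-0.8,0],-1],
    [[2,-2.6,0],-3],
    [[3.5,-4.6,0],-5],
    [[5,-6.6,0],-7],
    [[6.5,-8.5,0],-9.5],
    [[8,-10.5,0],-12],
    [[9.5,-12.5,0],-14.5],
    [[11,-14.4,0],-17],
    [[12.5,-16.4,0],-19],
    [[14,-18.4,0],-21],
    [[15.5,-20.3,0],-23],
    [[17,-22.3,0],-25],
    [[18.5,-24.3,0],-27],
    [[19.5,-25.6,0],-28.4],
    [[20,-26.15,0],-28.4],
    [[20,-26.15,0],-28.4],
    [[20,-26.15,0],-28.4],
    [[20,-26.15,0],-28.4],
  ],
)

```text
time_s: 21.85
tcp_pos: [0.6358, 0.05, 0.239]
ee_rot: [[0.115, -0.993, 0.002], [-0.993, -0.115, -0.004], [0.005, -0.001, -1.0]]
wrist_force: [0.2, 0.7, -3.9]
gripper_width: 0.128
```

Run:
```python
from h import *
s=r.sense();R=np.array(s['ee_rot']);p=np.array(s['tcp_pos']);print(s['time_s'],p.round(4),R.round(3),s['wrist_force'])
z=p[2]-.0335
for c in('side','top'):
    im=r.capture(c)
    print([(d['confidence'],np.round(d['centre'],3)) for t in('lid','cleaner','tank_mouth') for d in r.place_of(c,t)[:2]])
    for cx,cy,a,P,col in((.636,.05,6.5,[(.15,.2,.12,.12)],(0,255,0)),(p[0],p[1],6.5,[(.126,.176,z+.013,z+.013)],(255,0,0))):
        B=proj(c,box(cx,cy,np.radians(a),P))[[0,2,6,4]]
        cv2.polylines(im,[np.round(B*16).astype(int)],True,col,1,shift=4)
    u,v=proj(c,[.636,.05,.15])[0].astype(int)
    cv2.imwrite(f'pics/{c}3.png',cv2.resize(im[v-75:v+75,u-75:u+75],None,fx=4,fy=4,interpolation=cv2.INTER_CUBIC)[...,::-1])
```

```text
21.85 [0.6358 0.05   0.239 ] [[ 0.115 -0.993  0.002]
 [-0.993 -0.115 -0.004]
 [ 0.005 -0.001 -1.   ]] [ 0.15027651  0.66345392 -3.92889808]
[(0.78, array([0.223, 0.271, 0.001])), (0.57, array([0.638, 0.05 , 0.203])), (0.65, array([ 0.633,  0.052, -0.001])), (0.88, array([0.634, 0.054, 0.122]))]
[(0.87, array([0.633, 0.049, 0.204])), (0.88, array([ 0.638,  0.045, -0.004])), (0.72, array([ 0.685, -0.271, -0.001])), (0.84, array([0.632, 0.046, 0.122]))]
```

View pics/side3.png

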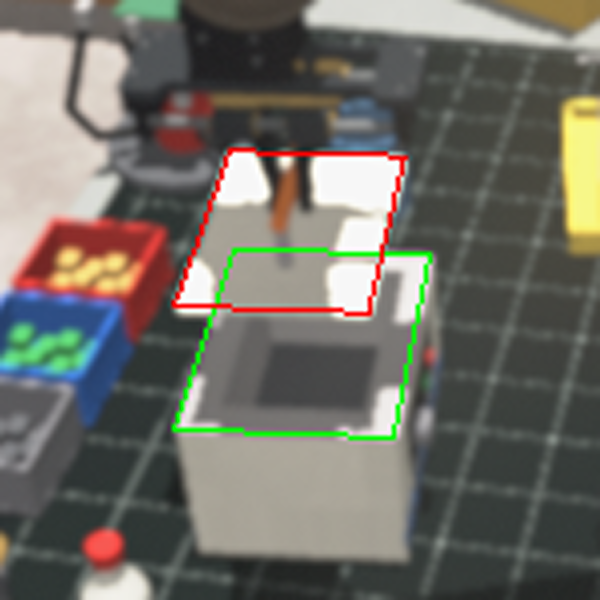

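Both predicted outlines match the picture: the lid plate at about (290,230) and the cleaner top at (305,345). Lowering the lid.

Emit:
carry_out(
  steps=[
    [[0,0,1],0],
    [[0,0,2.5],0],
    [[0,0,4],0],
    [[0,0,5.5],0],
    [[0,0,6.8],0],
    [[0,0,7.6],0],
    [[0,0,8.1],0],
    [[0,0,8.1],0],
    [[0,0,8.1],0],
  ],
)

```text
time_s: 23.15
tcp_pos: [0.6368, 0.049, 0.1586]
ee_rot: [[0.114, -0.993, 0.003], [-0.993, -0.114, -0.004], [0.005, -0.003, -1.0]]
wrist_force: [0.5, 0.8, -3.1]
gripper_width: 0.125
```

Emit:
carry_out(
  steps=[
    [[0,0,0.2],0],
    [[0,0,0.4],0],
    [[0,0,0.6],0],
    [[0,0,0.8],0],
    [[0,0,0.8],0],
  ],
)

```text
time_s: 23.65
tcp_pos: [0.6365, 0.0489, 0.1502]
ee_rot: [[0.114, -0.993, 0.002], [-0.993, -0.114, -0.005], [0.005, -0.002, -1.0]]
wrist_force: [-0.4, -0.8, -3.7]
gripper_width: 0.124
```

The lip is 3 mm inside the mouth and has touched nothing yet. Continuing.

Emit:
carry_out(
  steps=[
    [[0,0,0.15],0],
    [[0,0,0.3],0],
    [[0,0,0.45],0],
    [[0,0,0.5],0],
    [[0,0,0.5],0],
  ],
)

```text
time_s: 24.15
tcp_pos: [0.6365, 0.0489, 0.1455]
ee_rot: [[0.114, -0.993, 0.002], [-0.993, -0.114, -0.005], [0.005, -0.002, -1.0]]
wrist_force: [-1.1, 0.3, 0.1]
gripper_width: 0.129
```

Force gone at the seated height (0.1455 − 0.0335 = 0.112). Releasing and retreating.

Emit:
carry_out(
  steps=[
    [[0,0,0],0],
    [[0,0,0],0],
    [[0,0,0],0],
    [[0,0,0],0],
    [[0,0,0],0],
    [[0,0,0],0],
    [[0,0,0],0],
    [[0,0,0],0],
    [[0,0,0],0],
  ],
  gripper=1,
)

```text
time_s: 25.05
tcp_pos: [0.6365, 0.0489, 0.1455]
ee_rot: [[0.114, -0.993, 0.002], [-0.993, -0.114, -0.005], [0.005, -0.002, -1.0]]
wrist_force: [0.2, -0.4, -0.2]
gripper_width: 0.858
```

Emit:
carry_out(
  steps=[
    [[0,0,-1],0],
    [[0,0,-3],0],
    [[0,0,-6],0],
    [[0,0,-9],0],
    [[0,0,-12],0],
    [[0,0,-15],0],
    [[0,-3,-18],0],
    [[0,2,-18],0],
    [[0,6,-18],0],
    [[0,10,-18],0],
    [[0,14,-18],0],
    [[0,18,-18],0],
    [[0,18,-18],0],
    [[0,18,-18],0],
  ],
)

```text
time_s: 26.45
tcp_pos: [0.457, 0.0291, 0.3268]
ee_rot: [[0.115, -0.993, 0.006], [-0.993, -0.115, -0.004], [0.004, -0.005, -1.0]]
wrist_force: [-0.4, -0.3, -0.2]
gripper_width: 1.0
```

Run:
```python
from h import *
s=r.sense();print(s['time_s'],s['tcp_pos'],s['wrist_force'])
ims=[]
for c in('top','side'):
    im=r.capture(c)
    print(c,[(t,round(d['confidence'],2),np.round(d['centre'],3).tolist()) for t in('lid','cleaner','basket','tray','spool','jar','bottle','mug') for d in r.place_of(c,t)[:2] if d['confidence']>.4])
    try: print(fit('lid',[.636,.05,.12],[(.126,.176,.12,.125)],(c,)))
    except Exception as e: print('fit',e)
    ims.append(cv2.resize(im[80:280,(210 if c=='top' else 160):][:,:240],(400,333),interpolation=cv2.INTER_CUBIC))
cv2.imwrite('pics/end.png',np.hstack(ims)[...,::-1])
```

```text
26.45 [0.45703361 0.02906666 0.32675903] [-0.42350123 -0.314179   -0.19489046]
top [('lid', 0.94, [0.219, 0.266, -0.004]), ('basket', 0.67, [0.45, -0.343, 0.005]), ('tray', 0.71, [0.444, -0.341, 0.002]), ('tray', 0.57, [0.448, -0.348, 0.003]), ('spool', 0.69, [0.389, 0.085, -0.004]), ('spool', 0.5, [0.446, -0.343, -0.001]), ('jar', 0.89, [0.392, -0.102, 0.002]), ('bottle', 0.65, [0.704, 0.267, 0.001]), ('mug', 0.78, [0.685, -0.27, -0.004])]
(array([0.6388, 0.0496]), np.float64(6.82), np.float64(0.191), ['top'])
side [('lid', 0.98, [0.635, 0.049, 0.108]), ('lid', 0.79, [0.222, 0.268, 0.001]), ('cleaner', 0.73, [0.467, -0.376, 0.009]), ('cleaner', 0.68, [0.628, 0.049, -0.001]), ('basket', 0.64, [0.446, -0.343, 0.01]), ('tray', 0.65, [0.436, -0.343, 0.009]), ('tray', 0.6, [0.447, -0.345, 0.002]), ('spool', 0.75, [0.391, 0.088, 0.001]), ('jar', 0.81, [0.388, -0.098, 0.001]), ('bottle', 0.85, [0.708, 0.268, 0.001]), ('mug', 0.66, [0.684, -0.272, -0.0])]
(array([0.6347, 0.0466]), np.float64(5.74), np.float64(0.942), ['side'])
```

View pics/end.png

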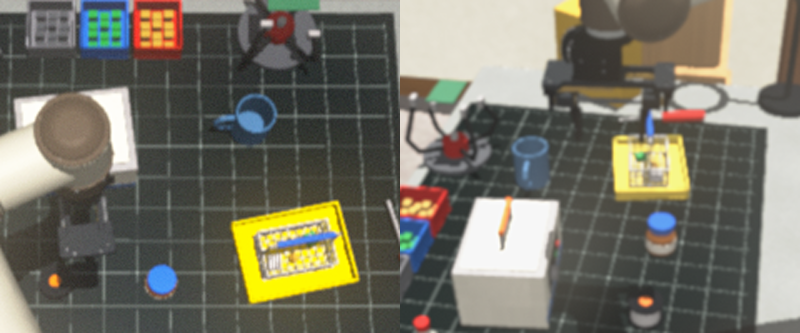

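The lid sits flat on the cleaner, with its handle at about (505,222) in the montage. The basket stands in the tray at (650,165), and no bystander has moved. Handing in.

```bash
python3 -c "
from station import r; print(r.finish_job())"
```

```text
the job is handed in; nothing more can be done
None
```

I moved the basket by its blue handle into the yellow tray, put the white lid on the cleaner by its orange handle, and handed the job in at about 27 s. I left the brown look-alike alone.

**Basket:** Both cameras place it at about (0.448, −0.343), within about 5 mm of the tray centre. It looks flat, with an estimated height of 5–10 mm; it should rest at 5 mm. The last picture shows it standing in the tray with parts inside. After the release the side camera placed all three parts within the basket. The top camera placed only the heatsink there, and put the standoff and connector back at the cleaner with middling confidence. I took those two as false reports.

**Lid:** The lip went in without catching, and the wrist force dropped to zero at the seated height of 0.112 m. The side camera gave (0.635, 0.049, 0.108), 1–2 mm from the cleaner's centre. Its height is at the low edge of the tolerance but within the camera's 4 mm error. The arm hid the lid from the top camera, so that outline fit (0.19 overlap) was useless.

**Bystanders:** The spool, jar, bottle and mug were all within about 4 mm of their starting positions. I did not measure the screwdriver or brush, but the arm did not go near either of them once it left the start pose. At the end the gripper was open and clear of everything.

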